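# Pry up a leaning flask shaker and pack its low edge level

### The arm

A 7-joint arm with a two-finger parallel gripper is mounted at the origin on the work surface. World frame = base frame: x ahead of the robot, y to its left, z up, the work surface at z = 0. Lengths are in mm, angles in degrees, forces in N, time in s.
With the tool pointing down it reaches from about 400 to 850 mm from the base axis. Payload 4.4 kg.
Tool frame: the origin (TCP) lies midway between the tips of the shut fingers; the grasp point (between the pads) lies bot.grasp_offset behind it (bot.grasp_offset is the distance from the TCP to the grasp point, in mm); x points along the fingers, y is the direction in which the jaws open and shut, and the axes are right-handed (so a half turn about x gives the same grasp; the last joint's range is limited). The gripper opens to 94 mm and grips with 3 to 60 N. Pads are 16 mm wide; open, the fingers measure 119 mm over their backs; the gripper's body (75 mm by 177 mm) begins 78 mm behind the grasp point.
Start: joints at [-67.254, 36.005, 2.206, 86.941, -1.547, 57.084, -1.146], TCP at [290.175, 581.65, 205.478] pointing down, gripper open.
Joint ranges: [-175.42, 175.42], [-21.48, 121.26], [-71.46, 75.88], [10.55, 141.38], [-63.04, 243.04], [13.31, 113.54], [-168.57, 168.57]. Speed limits (degrees/s): [147.25, 147.25, 180, 180, 180, 180, 180].

### API

Orientations are given as [roll, pitch, yaw] about the fixed x, y, z axes, in that order (R = Rz(yaw) Ry(pitch) Rx(roll)).
In Python, from station import bot, vision gives the robot as it stands.
- The arm moves only by the tool servo_tool, never from a script. Its argument "increments" is a list of rows, each a list of 5 numbers: the shift along the tool's x, y, z in units of 25 mm (1.0 is 25 mm), then the turn about the tool's x in rad, then the closure in counts, from 0 (fully open) to 255 (shut). In form: [[tx, ty, tz, turn, claw], ...]. A call has exactly 5 rows; each row shifts and turns the commanded pose from where the row before left it, along the tool's axes as they then stand; what a row does not reach is not made up. A row lasts 1/12 s, in which the tool goes at most 41.7 mm and 7.16 degrees, less where a joint would pass 70% of its speed; a pose out of reach is approached as far as the arm can. A call is refused whole if a number of a shift passes 1 or a number of a turn 0.125, either way. A call with a gripper value outside its range is refused whole. The fingers move at their own pace and stop on an object; "grip_force" is the grip in N (left out, the last holds). Time passes only in rows, so rows that do not move let the fingers close, or fill a call up. It gives the time, the measured TCP pose, the force and the opening at its end, in the units of the state.
- bot.sense(): the state, without advancing time (a new reading comes with each control period).
- vision.snapshot(name): name is "side" or "top"; returns a dict with "color" (400x640x3 uint8, blue, green, red), "fx", "fy", "cx", "cy" (pixels), "world_to_cam" (4x4, takes a point from world to camera coordinates). Camera axes: x right, y down, z forward; pixel columns grow to the right and rows downward; lengths in mm; the calibration is good to about 2 mm. A picture is of the moment at which its call begins. There is no depth.
- bot.finish_job(): hands the job in, once; it reports no verdict.
The state is a dict: "t": time; "qpos": joint angles; "dq": joint speeds; "joint_torque": joint torques, N m; "tcp_pos": TCP position; "orientation": TCP orientation; "wrist_force": force on the tool from outside, world axes, zero at the start; "wrist_torque": the same for the moment, N m; "gripper_width": opening from 0.0 (shut) to 1.0 (fully open).
Only numpy, scipy, OpenCV 4.12 (cv2) and the standard library are available. Lean on these libraries where they do the work, as an engineer would, in place of code of your own. Each camera call takes 0.05 s, during which the arm holds its last target. There are 200 camera calls.

### The job

The flask shaker leans because its front feet are too short. Take the pry bar, lever the shaker's low front edge up over the ridge of the lever stand, swing the handle under the stand's keeper so that it stays up, and slide the wooden packing block about a third of its length under the raised edge. Then unhook the bar, let the shaker down gently onto the block and lay the bar back on its rest, without shifting the shaker, handling it with the gripper or disturbing the vessels around it.

Things in the scene. Friction and masses are not known exactly. Their poses are not given: they have to be found in the camera images.
- shaker: Flask shaker, loose, about 4 kg: grey base plate 230 (x) x 260 (y) x 12 mm, white housing from 60 mm behind the plate's front edge, four flasks on top (to 230 mm). Origin on the bench under the plate's centre, z up, upright at the start. Its FRONT is -x: low front edge at x = -115 mm, along y. It turns about a rear rail (x = +100 mm) when the edge is lifted, which takes about 20 N.
- low_edge (a point): Middle of the lower front edge of the shaker's base plate: 22 mm above the bench at the start, 30 mm when the shaker stands level. Axes as the shaker's. Two short feet, 12 mm radius, stand 30 mm behind the edge, 100 mm either side of the middle.
- stand: Dark steel lever stand, fixed, before the shaker's edge. Origin on the bench under the fulcrum ridge, +x towards the shaker (within 5 degrees of its x). The ridge, a rod of 6 mm radius along y, tops out at 32 mm, 39 to 45 mm before the edge, 35 to 50 mm to -y of its middle. Cheeks at its ends (44 mm apart, 50 mm high). Base 4 mm thick, x = -60 to +16 mm. Keeper at x = -48 mm.
- keeper (a point): Centre of the underside of the keeper's lip, 42.5 mm up, at x -48, y -23 mm of the stand. The lip (14 mm along x, 8 thick) reaches from its post (y = -36 mm) in to y = -10 mm. With the bar on the ridge, tip under the shaker, pressed 0.1 rad below level, a swing of its handle by 0.4 rad to the stand's -y brings it under the lip, which holds it about level, the shaker's edge about 36 mm up.
- bar_mid (a point): Loose steel pry bar, 200 x 16 x 10 mm, 0.2 kg; point at mid-length and mid-thickness. +x to the tip, z its upper side. Underside flat; the last 40 mm taper on top to 4 mm. Rubber sleeve, 18 wide, 14 thick, from 31 mm to the handle end (-x). Starts on its rest. Good lever position: underside on the ridge 65 mm from the tip, bar sloping 0.5 rad (handle high), tip then about 15 mm under the edge.
- bar_grip (a point): Point on the pry bar's centre line, 55 mm from bar_mid towards the handle end; a place to grip it. Axes as bar_mid's.
- bar_tip (a point): The pry bar's tip, 100 mm from bar_mid on +x, 2 mm above the underside.
- rest_top (a point): Fixed grey plastic bar rest. Point: where the middle of the bar's underside lies at the start, 26 mm up; +x is the direction of the bar's tip. Two supports, at x = +55 and -88 mm, 12 mm long, each with upright guides 30 mm apart rising 12 mm beside the bar; between them it is open down to a base 4 mm thick, 40 mm wide.
- packing_mid (a point): Loose packing block of pale wood, 120 (x) x 40 (y) x 30 mm (z), 0.16 kg; this point is its centre. Its place is under the edge on the +y side of the shaker's middle (centre about 50 mm off), beside the stand, its length square to the edge.
- media_bottle: Bystander: glass bottle with blue cap, 90 mm diameter, 200 mm tall, origin at the foot.
- flask: Bystander: conical flask with plug, 72 mm diameter, 119 mm tall, origin at the foot.
- beaker: Bystander: glass beaker, 68 mm diameter, 85 mm tall, origin at the foot.
- dish: Bystander: glass dish, 80 mm diameter, 30 mm tall, origin at the foot.
- pen_cup: Bystander: grey cup, 76 mm diameter, 100 mm tall, origin at the foot.
Not all that is in view belongs to the job. Of the things shaped like the part that bears packing_mid, the wooden one is meant. Of the things that look like the part that bears bar_mid, the middle-sized one is meant.

How it is judged:
By the outcome, as a careful person would: the job done as asked, in the order asked, and still so for the second after the job is handed in, with the robot touching nothing.
It also fails if it takes over 72 s, if anything falls off the work surface, if the arm or the gripper's body presses on something with over 40 N, if the wrist force passes 120 N, or if a joint passes its speed limit or range.

## Working session

There is one attempt and no reset: what is moved stays moved. The work goes in short steps, Python scripts to look and compute and a tool call to move; the robot and the scene stay as the last step left them, time stands still between calls to the robot, and variables do not carry over. Pictures are saved under pics/ and viewed, about 8 in all and at most 12, crops included, and the job is handed in when it is done.

Besides the shell and the picture viewer there is one more tool, called after ">>>" in YAML: its name, and indented under it one key for each argument. servo_tool: Moves the arm, as the interface text tells. Its arguments: {"type":"object","properties":{"increments":{"type":"array","items":{"type":"array","items":{"type":"number"}}},"grip_force":{"type":"number"}},"required":["increments"]}

```bash
ls; mkdir -p pics
python3 - <<'E'
from station import bot, vision
import cv2
s=bot.sense(); print(s, bot.grasp_offset)
for n in("side","top"):
    d=vision.snapshot(n); cv2.imwrite(f"pics/{n}0.png",d["color"]); print(n,d["fx"],d["fy"],d["cx"],d["cy"],d["world_to_cam"].tolist() if hasattr(d["world_to_cam"],'tolist') else d["world_to_cam"])
E
```

```text
pics
{'t': 0.0, 'qpos': array([-67.25558357,  36.05684404,   2.20391436,  86.9919001 ,
        -1.54640149,  57.08334487,  -1.14590971]), 'dq': array([-0.03045518,  0.04203768,  0.00744427, -0.00074774, -0.02832161,
        0.09474758, -0.02954595]), 'joint_torque': array([ 1.53076638e-05, -5.49728572e+01,  1.14349902e+00, -1.86646861e+01,
       -5.22448251e-02,  2.36016145e-02,  1.76326444e-04]), 'tcp_pos': array([289.88489931, 581.08097492, 204.60086479]), 'orientation': array([ -88.63428441,   89.89762492, -115.14943874]), 'wrist_force': array([-0.48453253,  0.15895276, -0.07292487]), 'wrist_torque': array([ 0.00908511,  0.01497326, -0.02927768]), 'gripper_width': 1.0008615322266003} 18.8
side 380.2397702968808 380.2397702968808 321.0352399162751 197.6645156155806 [[0.9373295295514351, -0.3484412860823257, -0.0014223867899172897, -477.28101714991953], [-0.24095386377061806, -0.6452218650414338, -0.7250034347549427, 157.2192107540023], [0.25170337416271504, 0.679909858014832, -0.6887437813943261, 928.1557887145024], [0.0, 0.0, 0.0, 1.0]]
top 392.2523686448672 392.2523686448672 321.62438200190473 195.25622441513184 [[0.027396019688342772, -0.9996238583824946, 0.0012648548258238556, -28.681781318376988], [-0.9732516687406387, -0.026961945062495336, -0.22815398925289232, 523.9773385666383], [0.22810227398866031, 0.00501948911159845, -0.9736242382614869, 1012.318819466625], [0.0, 0.0, 0.0, 1.0]]
```

View pics/top0.png

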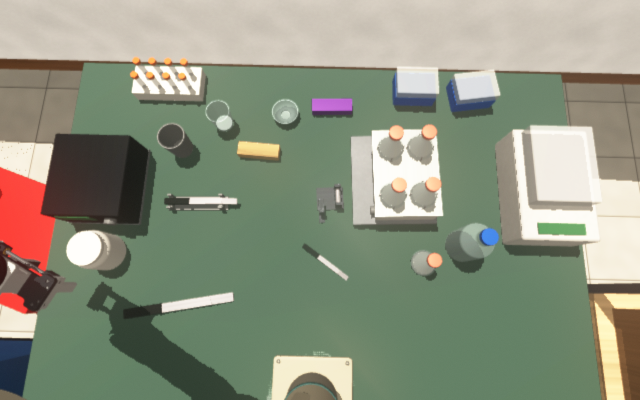

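View pics/side0.png

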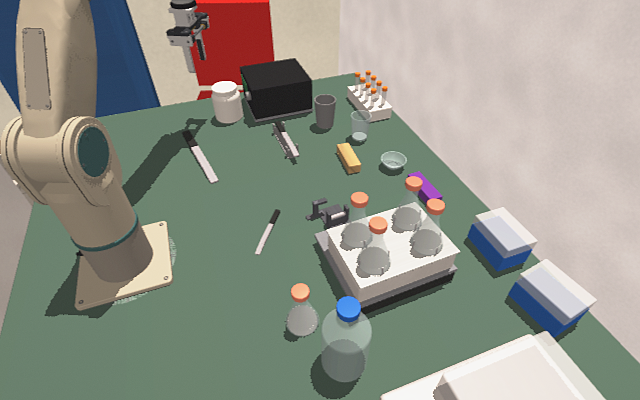

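Candidates for the bar, in the top view: small (325,262), middle (200,202) lying on the rest, and large (178,305). The middle one is meant. For the block, the orange-wood one is at (258,150) and the purple one, not wood, is at (332,105). I'll confirm both in one enlarged crop and measure at the same time.

```bash
cat > h.py <<'E'
import numpy as np, cv2
from station import bot, vision
def snap(n): return vision.snapshot(n)
def ray(d,u,v):
    M=np.array(d["world_to_cam"]);R=M[:3,:3];t=M[:3,3]
    return -R.T@t, R.T@np.array([(u-d["cx"])/d["fx"],(v-d["cy"])/d["fy"],1])
def onz(d,u,v,z):
    c,r=ray(d,u,v); return (c+r*(z-c[2])/r[2])
def proj(d,p):
    M=np.array(d["world_to_cam"]);q=M[:3,:3]@np.array(p,float)+M[:3,3]
    return np.array([d["fx"]*q[0]/q[2]+d["cx"],d["fy"]*q[1]/q[2]+d["cy"]])
def crop(d,x0,y0,x1,y1,k,name):
    cv2.imwrite("pics/"+name,cv2.resize(d["color"][y0:y1,x0:x1],None,fx=k,fy=k,interpolation=cv2.INTER_CUBIC))
def rect(d,lo,hi,roi,z):  # HSV mask -> biggest contour minAreaRect of corners cast on plane z
    x0,y0,x1,y1=roi
    m=cv2.inRange(cv2.cvtColor(d["color"],cv2.COLOR_BGR2HSV)[y0:y1,x0:x1],lo,hi)
    c=max(cv2.findContours(m,0,2)[0],key=cv2.contourArea)[:,0,:]+[x0,y0]
    w=np.array([onz(d,*p,z)[:2] for p in c],np.float32)
    return c,cv2.minAreaRect(w)
def axes():
    from scipy.spatial.transform import Rotation as Ro
    s=bot.sense(); return s,Ro.from_euler('xyz',s["orientation"],degrees=True).as_matrix()
E
python3 - <<'E'
from h import *
d=snap("top"); crop(d,155,90,385,270,3.4,"c1.png")
s,R=axes(); print(R.round(3))
for nm,lo,hi,roi,z in [("wood",(10,80,80),(30,255,255),(225,130,290,170),30),("steel",(0,0,150),(180,60,255),(188,190,245,215),36),("long",(0,0,150),(180,60,255),(155,285,245,320),5),("plate",(0,0,75),(180,60,160),(345,130,372,230),34)]:
    c,r=rect(d,lo,hi,roi,z); print(nm,len(c),c.min(0),c.max(0),np.round(r[0],1),np.round(r[1],1),round(r[2],1))
E
```

```text
[[-0.001  0.446  0.895]
 [-0.001  0.895 -0.446]
 [-1.    -0.001 -0.   ]]
wood 31 [237 141] [279 159] [660.5 173.2] [122.8  49.3] 86.6
steel 28 [188 196] [237 207] [504.1 290.1] [ 31.4 137.5] 1.6
long 53 [162 292] [233 312] [232.8 314.3] [ 26.7 192.5] 10.5
plate 15 [345 130] [371 229] [ 583.8 -116.9] [292.   75.9] 0.8
```

View pics/c1.png

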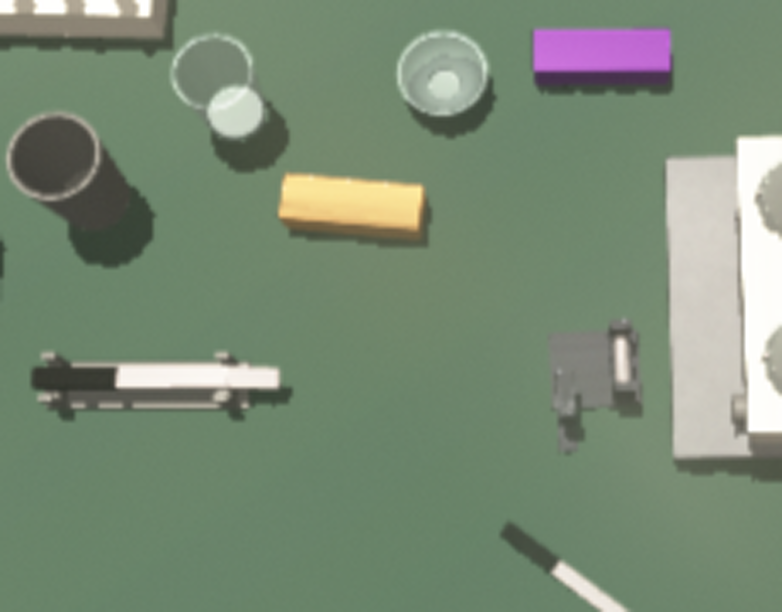

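Run:
```python
from h import *
d=snap("top")
C=lambda x,y,z: onz(d,155+x/3.4-.35,90+y/3.4-.35,z).round(1)
for n,x,y,z in [("plate far",667,160,34),("plate near",673,458,34),("ridge far",621,335,32),("ridge near",622,385,32),("sleeve end",32,378,38),("sleeve start",115,378,38),("tip",280,378,30),("wTL",285,174,30),("wTR",425,186,30),("wBL",280,218,30),("wBR",421,231,30),("keeper",567,405,50),("stand base L far",550,333,4),("rest guides TL",48,356,38),("rest TR",228,356,38),("rest BL",48,396,38),("rest BR",228,398,38)]:
    print(n,C(x,y,z))
ds=snap("side"); crop(ds,255,100,405,250,4,"s1.png")
print(ray(d,320,200)[0])
```

```text
plate far [707.9 -94.2  34. ]
plate near [ 450.8 -101.7   34. ]
ridge far [553.  -57.7  32. ]
ridge near [510.6 -59.3  32. ]
sleeve end [501.8 423.9  38. ]
sleeve start [503.7 356.   38. ]
tip [509.1 222.8  30. ]
wTL [687.6 232.2  30. ]
wTR [680.1 111.9  30. ]
wBL [647.9 233.4  30. ]
wBR [639.7 113.2  30. ]
keeper [489.  -14.7  50. ]
stand base L far [560.2   1.8   4. ]
rest guides TL [520.6 412.9  38. ]
rest TR [524.7 265.1  38. ]
rest BL [487.2 409.   38. ]
rest BR [489.6 262.1  38. ]
[ 279.83536107  -19.62486798 1105.20193784]
```

View pics/s1.png

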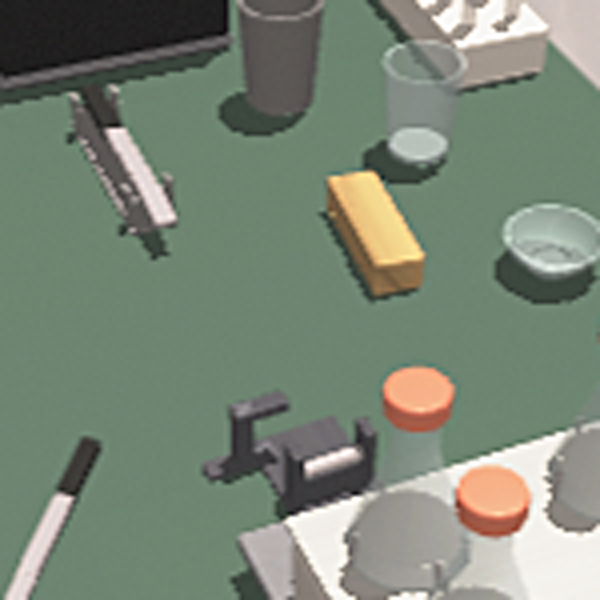

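Both confirmed. The crops show the wooden block at crop (352,203) and the middle-sized bar on its rest, with its sleeve at +y and its tip towards -y. The stand's keeper post is on the robot side. The sizes check out: bar 201 mm, block 120.5x40, plate 257, and the ridge is 41 mm before the edge and 46 mm to -y.

>>> servo_tool:
  increments:
    - [0, 0, 0, 0.107, 0]
    - [0, 0, 0, 0.107, 0]
    - [0, 0, 0, 0.107, 60]
    - [0, 0, 0, 0.107, 120]
    - [0, 0, 0, 0.107, 120]
  grip_force: 10

```text
t: 0.67
tcp_pos: [290.1, 581.6, 205.3]
orientation: [-88.6, 90.0, -146.1]
wrist_force: [-0.0, -0.4, 1.3]
gripper_width: 0.823
```

>>> servo_tool:
  increments:
    - [0, 0, 0, 0.107, 120]
    - [0, 0, 0, 0.107, 120]
    - [0, 0, 0, 0.107, 120]
    - [0, 0, 0, 0.107, 120]
    - [0, 0, 0, 0.107, 120]

```text
t: 1.08
tcp_pos: [290.0, 581.6, 205.3]
orientation: [-57.0, 90.0, -145.1]
wrist_force: [0.5, 0.8, -0.3]
gripper_width: 0.533
```

>>> servo_tool:
  increments:
    - [0, 0.8, 0.8, 0, 120]
    - [0, 0.85, 0.85, 0, 120]
    - [0, 0.85, 0.85, 0, 120]
    - [0, 0.85, 0.85, 0, 120]
    - [0, 0.85, 0.85, 0, 120]

```text
t: 1.5
tcp_pos: [399.8, 479.7, 205.4]
orientation: [-44.5, 90.0, -132.3]
wrist_force: [-0.4, -0.4, 0.3]
gripper_width: 0.528
```

>>> servo_tool:
  increments:
    - [0, 0.85, 0.85, 0, 120]
    - [0, 0.85, 0.85, 0, 120]
    - [0, 0.85, 0.85, 0, 120]
    - [0, 0.85, 0.85, 0, 120]
    - [0.5, 0.5, 0.6, 0, 120]

```text
t: 1.92
tcp_pos: [504.6, 382.4, 195.1]
orientation: [105.1, 89.7, 17.1]
wrist_force: [0.8, 0.3, 0.3]
gripper_width: 0.526
```

```bash
cat >> h.py <<'E'
def goto(p,yaw):  # print increments (units) to TCP world p, tool-y direction yaw deg
    s,R=axes(); dl=R.T@(np.array(p)-s["tcp_pos"])/25
    a=np.degrees(np.arctan2(R[1,1],R[0,1]))
    print("t",round(s["t"],2),"tcp",s["tcp_pos"].round(1),"yaw",a.round(2),"inc",dl.round(2),"turn",np.radians(a-yaw).round(3),"F",s["wrist_force"].round(1),"w",round(s["gripper_width"]*94,1))
E
python3 -c "
from h import *
goto([503.4,378.3,12],2.07)"
```

```text
t 1.92 tcp [504.6 382.4 195.1] yaw 2.0 inc [ 7.32 -0.09  0.17] turn -0.001 F [0.8 0.3 0.3] w 49.5
```

>>> servo_tool:
  increments:
    - [0.9, -0.05, 0, 0, 120]
    - [0.9, 0, 0, 0, 120]
    - [0.9, 0, 0, 0, 120]
    - [0.9, 0, 0, 0, 120]
    - [0.8, 0, 0, 0, 120]

```text
t: 2.33
tcp_pos: [498.7, 384.2, 81.5]
orientation: [-69.4, 90.0, -157.2]
wrist_force: [0.6, -0.3, 0.1]
gripper_width: 0.528
```

>>> servo_tool:
  increments:
    - [0.7, 0, 0, 0, 120]
    - [0.6, 0, 0, 0, 120]
    - [0.5, 0, 0, 0, 120]
    - [0.3, 0, 0, 0, 120]
    - [0, 0, 0, 0, 120]

```text
t: 2.75
tcp_pos: [498.1, 383.8, 28.8]
orientation: [-55.3, 89.8, -143.2]
wrist_force: [0.5, -0.6, 0.4]
gripper_width: 0.53
```

```bash
python3 -c "
from h import *
goto([503.4,378.3,12],2.07)
d=snap('side'); crop(d,240,80,340,170,6,'s2.png')"
```

```text
t 2.75 tcp [498.1 383.8  28.8] yaw 2.18 inc [0.67 0.2  0.23] turn 0.002 F [ 0.5 -0.6  0.4] w 49.8
```

View pics/s2.png

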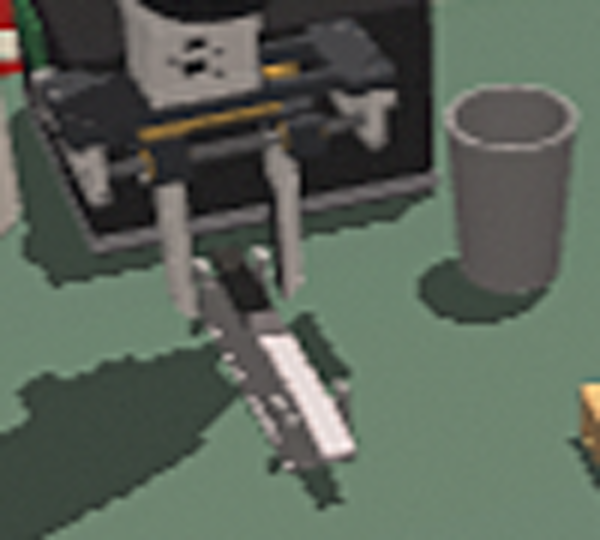

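Fingers straddle the sleeve at crop (180–290, 290). I'll centre up, descend, grip softly and see whether the bar droops as it is lifted.

>>> servo_tool:
  increments:
    - [0.1, 0.2, 0.23, 0, 120]
    - [0.3, 0, 0, 0, 120]
    - [0.25, 0, 0, 0, 120]
    - [0, 0, 0, 0, 180]
    - [0, 0, 0, 0, 255]
  grip_force: 4

```text
t: 3.22
tcp_pos: [503.9, 378.8, 13.8]
orientation: [-72.3, 89.9, -160.1]
wrist_force: [0.4, 0.4, -0.1]
gripper_width: 0.423
```

>>> servo_tool:
  increments:
    - [0, 0, 0, 0, 255]
    - [0, 0, 0, 0, 255]
    - [0, 0, 0, 0, 255]
    - [0, 0, 0, 0, 255]
    - [0, 0, 0, 0, 255]

```text
t: 3.63
tcp_pos: [504.4, 379.1, 14.5]
orientation: [138.8, 90.0, 51.0]
wrist_force: [-0.3, 0.1, 0.4]
gripper_width: 0.195
```

>>> servo_tool:
  increments:
    - [-0.3, 0, 0.02, 0, 255]
    - [-0.4, 0, 0.03, 0, 255]
    - [-0.4, 0, 0.07, 0, 255]
    - [-0.4, 0, 0.1, 0, 255]
    - [-0.4, 0, 0.15, 0, 255]

```text
t: 4.05
tcp_pos: [504.8, 369.6, 63.2]
orientation: [130.8, 90.0, 43.0]
wrist_force: [-0.2, -1.1, -1.2]
gripper_width: 0.191
```

```bash
python3 -c "
from h import *
goto([503.4,378.3,65],2.07)
d=snap('side'); crop(d,240,70,340,170,6,'s3.png')"
```

```text
t 4.05 tcp [504.8 369.6  63.2] yaw 2.19 inc [-0.07 -0.04 -0.35] turn 0.002 F [-0.2 -1.1 -1.2] w 18.0
```

View pics/s3.png

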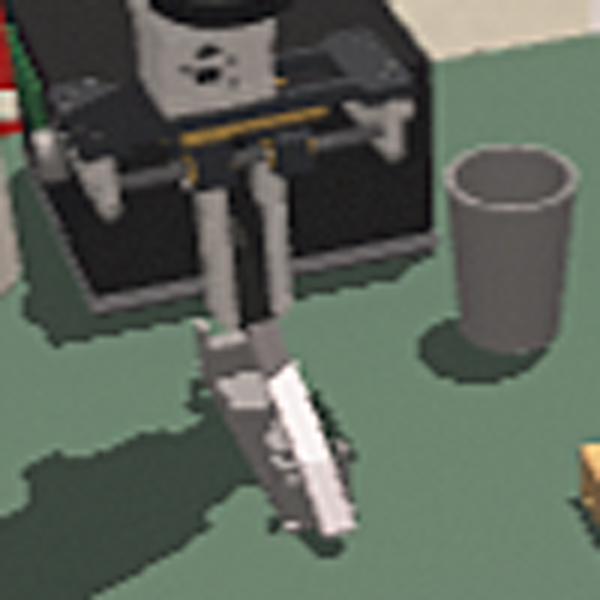

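Drooped as hoped: the tip is at crop (340,525) and the handle is high. I'll raise a little more, tighten, lift and carry it towards the stand, then measure the tip numerically.

>>> servo_tool:
  increments:
    - [-0.15, 0, 0.05, 0, 255]
    - [0, 0, 0, 0, 255]
    - [0, 0, 0, 0, 255]
    - [0, 0, 0, 0, 255]
    - [-0.5, 0, 0, 0, 255]
  grip_force: 40

```text
t: 4.52
tcp_pos: [502.6, 367.4, 75.7]
orientation: [-58.0, 89.7, -145.8]
wrist_force: [0.1, -0.3, -2.4]
gripper_width: 0.187
```

>>> servo_tool:
  increments:
    - [-0.8, 0, 0, 0, 255]
    - [-0.8, 0, 0, 0, 255]
    - [-0.2, 0.1, 0.4, 0, 255]
    - [0, 0.1, 0.7, 0, 255]
    - [0, 0.1, 0.9, 0, 255]

```text
t: 4.93
tcp_pos: [514.1, 319.5, 123.4]
orientation: [143.3, 89.9, 55.6]
wrist_force: [-0.3, 0.8, -1.3]
gripper_width: 0.184
```

>>> servo_tool:
  increments:
    - [0, 0.1, 1, 0, 255]
    - [0, 0, 1, 0, 255]
    - [0, 0, 1, 0, 255]
    - [0, 0, 1, 0, 255]
    - [0, 0, 1, 0, 255]

```text
t: 5.35
tcp_pos: [521.0, 191.7, 122.8]
orientation: [-37.5, 90.0, -125.3]
wrist_force: [0.6, 0.5, -1.7]
gripper_width: 0.188
```

>>> servo_tool:
  increments:
    - [0, 0, 1, 0, 255]
    - [0, 0, 0.8, 0, 255]
    - [0, 0, 0.5, 0, 255]
    - [0, 0, 0.3, 0, 255]
    - [0, 0, 0, 0, 255]

```text
t: 5.77
tcp_pos: [523.9, 127.0, 123.0]
orientation: [-12.6, 90.0, -100.6]
wrist_force: [0.4, -0.2, -1.8]
gripper_width: 0.19
```

```bash
cat >> h.py <<'E'
def tri(a,b):  # a,b = (d,u,v)
    A=[];B=[]
    for d,u,v in(a,b):
        c,r=ray(d,u,v); r/=np.linalg.norm(r); P=np.eye(3)-np.outer(r,r); A.append(P);B.append(P@c)
    x=np.linalg.lstsq(np.vstack(A),np.hstack(B),rcond=None)[0]
    return x,[np.linalg.norm(A[i]@x-B[i]).round(1) for i in(0,1)]
E
python3 - <<'E'
from h import *
goto([529.4,15.4,65],1.9)
s,R=axes(); g=s["tcp_pos"]+[0,0,17]
dt,ds=snap('top'),snap('side')
a=R[:,2]*np.cos(.47)+np.array([0,0,-1])*np.sin(.47); tip=g+155*a
crs=[]
for d in(dt,ds):
    p=proj(d,tip);q=proj(d,g);print(p.round(),q.round()); c=((p+q)/2).astype(int)
    crs.append(c); 
im=[cv2.resize(d["color"][c[1]-50:c[1]+50,c[0]-65:c[0]+65],None,fx=3,fy=3,interpolation=cv2.INTER_CUBIC) for d,c in zip((dt,ds),crs)]
print(crs); cv2.imwrite("pics/both1.png",np.hstack(im))
E
```

```text
t 5.77 tcp [523.9 127.  123. ] yaw 2.02 inc [2.32 0.06 4.47] turn 0.002 F [ 0.4 -0.2 -1.8] w 17.8
[321. 193.] [266. 187.]
[329. 192.] [310. 142.]
[array([293, 189]), array([319, 167])]
```

View pics/both1.png

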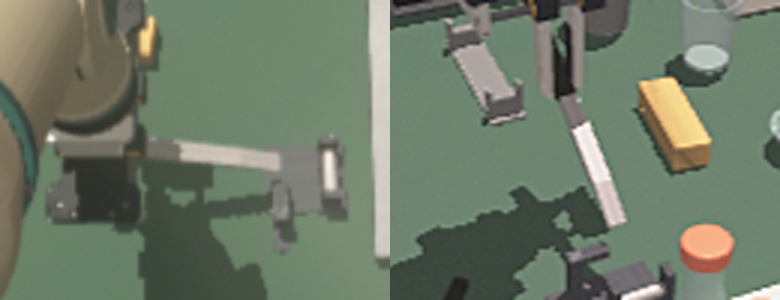

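Tip measured at top (322,193) and side (330,191), against (321,193) and (329,192) predicted for a 0.47 rad slope, so the bar pose is known. Now over the ridge, then in along the bar's axis.

>>> servo_tool:
  increments:
    - [0, 0.05, 0.5, 0, 255]
    - [0, 0, 0.8, 0, 255]
    - [0, 0, 0.65, 0, 255]
    - [0, 0, 0.4, 0, 255]
    - [0.3, 0, 0, 0, 255]

```text
t: 6.28
tcp_pos: [528.5, 67.8, 116.3]
orientation: [68.5, 89.8, -19.5]
wrist_force: [0.5, -0.5, -1.7]
gripper_width: 0.187
```

>>> servo_tool:
  increments:
    - [0.4, 0, 0, 0, 255]
    - [0.4, 0, 0, 0, 255]
    - [0.2, 0, 0, 0, 255]
    - [0, 0, 0, 0, 255]
    - [0, 0, 0, 0, 255]

```text
t: 6.7
tcp_pos: [526.7, 71.0, 89.7]
orientation: [-92.6, 89.9, 179.7]
wrist_force: [-0.7, -0.1, -1.9]
gripper_width: 0.191
```

Run:
```python
from h import *
goto([529.2,19.3,61],1.9)
s,R=axes(); g=s["tcp_pos"]+[0,0,17]
dt,ds=snap('top'),snap('side')
crs=[]
tip=g+155*(R[:,2]*np.cos(.47)+np.array([0,0,-1])*np.sin(.47));print(tip)
for d in(dt,ds):
    p=proj(d,tip);q=proj(d,g);print(p.round(),q.round()); crs.append(((p+q)/2).astype(int)+[0,10])
im=[cv2.resize(d["color"][c[1]-45:c[1]+45,c[0]-40:c[0]+40],None,fx=5,fy=5,interpolation=cv2.INTER_CUBIC) for d,c in zip((dt,ds),crs)]
print(crs); cv2.imwrite("pics/both2.png",np.hstack(im))
```

```text
t 6.7 tcp [526.7  71.   89.7] yaw 2.25 inc [1.15 0.02 2.07] turn 0.006 F [-0.7 -0.1 -1.9] w 18.0
[532.15637555 -67.08061347  36.46454057]
[341. 195.] [289. 190.]
[338. 215.] [318. 164.]
[array([314, 202]), array([328, 199])]
```

View pics/both2.png

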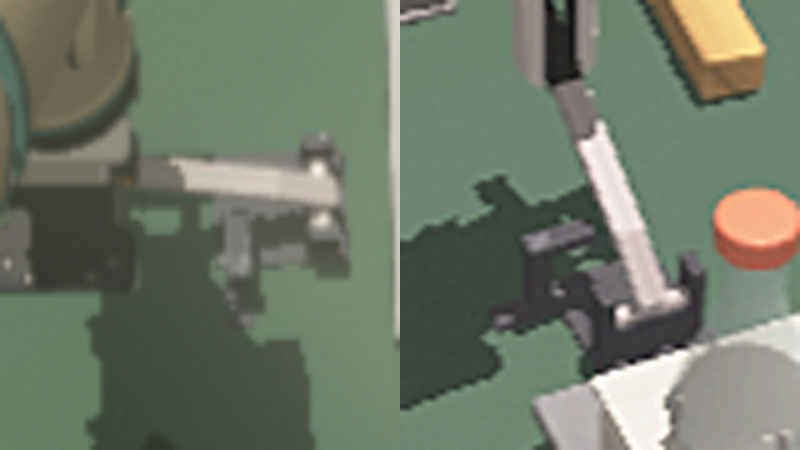

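Tip rests over the ridge between the cheeks (side crop (655,300)). Slide in under the edge.

>>> servo_tool:
  increments:
    - [0.13, 0, 0.3, 0, 255]
    - [0.15, 0, 0.3, 0, 255]
    - [0.15, 0, 0.3, 0, 255]
    - [0.15, 0, 0.3, 0, 255]
    - [0.15, 0, 0.3, 0, 255]

```text
t: 7.22
tcp_pos: [528.9, 35.0, 72.1]
orientation: [174.7, 89.8, 86.9]
wrist_force: [0.3, 2.2, -2.3]
gripper_width: 0.19
```

>>> servo_tool:
  increments:
    - [0.14, 0, 0.25, 0, 255]
    - [0.14, 0, 0.2, 0, 255]
    - [0.05, 0, 0.1, 0, 255]
    - [0, 0, 0, 0, 255]
    - [0, 0, 0, 0, 255]

```text
t: 7.63
tcp_pos: [528.8, 18.3, 63.6]
orientation: [-59.9, 89.9, -147.8]
wrist_force: [-1.3, 0.8, -4.2]
gripper_width: 0.193
```

Run:
```python
from h import *
goto([529.2,19.3,61],1.9)
s=bot.sense();print(s["wrist_force"],s["wrist_torque"])
```

```text
t 7.63 tcp [528.8  18.3  63.6] yaw 2.12 inc [ 0.11  0.02 -0.04] turn 0.004 F [-1.3  0.8 -4.2] w 18.1
[-1.33410958  0.76590924 -4.23628951] [ 0.38377439  0.15366589 -0.01822195]
```

>>> servo_tool:
  increments:
    - [0.13, 0, -0.06, 0, 255]
    - [0.13, 0, -0.06, 0, 255]
    - [0.13, 0, -0.06, 0, 255]
    - [0.13, 0, -0.06, 0, 255]
    - [0.13, 0, -0.06, 0, 255]
  grip_force: 30

```text
t: 8.05
tcp_pos: [529.7, 26.2, 48.5]
orientation: [72.1, 89.9, -15.7]
wrist_force: [-1.2, -0.4, 8.8]
gripper_width: 0.19
```

>>> servo_tool:
  increments:
    - [0.13, 0, -0.05, 0, 255]
    - [0.13, 0, -0.05, 0, 255]
    - [0.13, 0, -0.04, 0, 255]
    - [0.13, 0, -0.04, 0, 255]
    - [0, 0, 0, 0, 255]

```text
t: 8.47
tcp_pos: [529.5, 31.0, 35.2]
orientation: [72.5, 89.9, -15.3]
wrist_force: [-1.2, -0.1, 8.9]
gripper_width: 0.187
```

Run:
```python
from h import *
goto([528.7,34.5,10.7],1.9)
s,R=axes();print(s["wrist_force"],s["wrist_torque"])
g=s["tcp_pos"]+[0,0,17]
dt,ds=snap('top'),snap('side')
crs=[(340,200),(335,215)]
im=[cv2.resize(d["color"][c[1]-45:c[1]+45,c[0]-40:c[0]+40],None,fx=5,fy=5,interpolation=cv2.INTER_CUBIC) for d,c in zip((dt,ds),crs)]
cv2.imwrite("pics/both3.png",np.hstack(im))
print([proj(d,g).round() for d in(dt,ds)])
```

```text
t 8.47 tcp [529.5  31.   35.2] yaw 2.19 inc [ 0.98 -0.03 -0.14] turn 0.005 F [-1.2 -0.1  8.9] w 17.6
[-1.20138152 -0.07173314  8.86062976] [-0.35311559  0.3337692  -0.07164422]
[array([305., 194.]), array([324., 187.])]
```

View pics/both3.png

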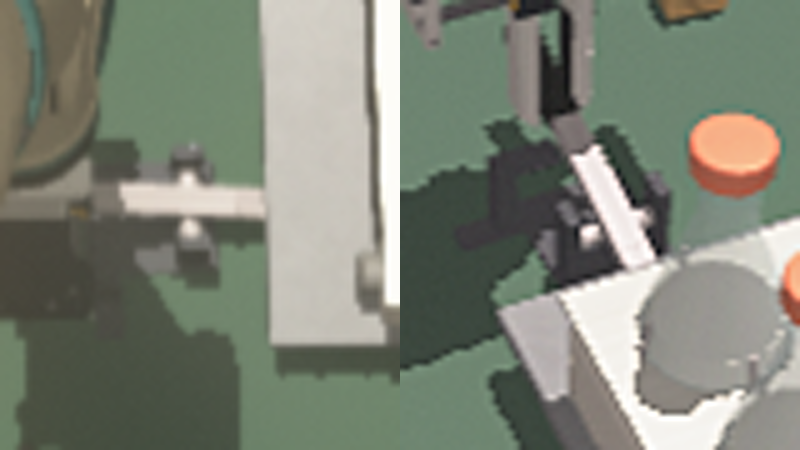

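Bar is under the plate (top crop (265,203)) with the edge rising at a steady 9 N. Press to about -0.1 rad.

>>> servo_tool:
  increments:
    - [0.14, 0, -0.04, 0, 255]
    - [0.14, 0, -0.04, 0, 255]
    - [0.14, 0, -0.03, 0, 255]
    - [0.14, 0, -0.02, 0, 255]
    - [0.14, 0, -0.01, 0, 255]

```text
t: 8.98
tcp_pos: [529.7, 34.4, 18.2]
orientation: [79.8, 89.9, -8.0]
wrist_force: [-0.9, -0.5, 9.8]
gripper_width: 0.191
```

>>> servo_tool:
  increments:
    - [0.14, 0, 0, 0, 255]
    - [0.13, 0, 0, 0, 255]
    - [0.06, 0, 0, 0, 255]
    - [0, 0, 0, 0, 255]
    - [0, 0, 0, 0, 255]

```text
t: 9.4
tcp_pos: [529.6, 34.7, 10.0]
orientation: [90.1, 89.9, 2.3]
wrist_force: [-1.5, 0.7, 9.6]
gripper_width: 0.189
```

Run:
```python
from h import *
goto([528.7,34.5,10.7],1.9)
dt=snap("top"); print(proj(dt,[707.9,-94.2,34]),proj(dt,[450.8,-101.7,34]))
cv2.imwrite("pics/t4.png",dt["color"])
def edge(d):  # plate front edge: grey/green transition per row
    S=cv2.cvtColor(d["color"],cv2.COLOR_BGR2HSV)[...,1].astype(int); o=[]
    for v in (145,155,165,175,185,215,220):
        r=S[v,335:372]; k=np.argmin(np.diff(r)); o.append((v,335+k, r[k],r[k+1]))
    return o
print(edge(dt)); print(edge({"color":cv2.imread("pics/top0.png")}))
```

```text
t 9.4 tcp [529.6  34.7  10. ] yaw 2.18 inc [-0.03 -0.03  0.01] turn 0.005 F [-1.5  0.7  9.6] w 17.8
[350.83800333 136.70304755] [352.587635   224.35064598]
[(145, np.int64(351), np.int64(48), np.int64(30)), (155, np.int64(352), np.int64(34), np.int64(16)), (165, np.int64(352), np.int64(43), np.int64(18)), (175, np.int64(352), np.int64(48), np.int64(28)), (185, np.int64(353), np.int64(36), np.int64(16)), (215, np.int64(353), np.int64(47), np.int64(32)), (220, np.int64(354), np.int64(35), np.int64(14))]
[(145, np.int64(350), np.int64(37), np.int64(16)), (155, np.int64(350), np.int64(40), np.int64(15)), (165, np.int64(350), np.int64(46), np.int64(25)), (175, np.int64(350), np.int64(47), np.int64(32)), (185, np.int64(351), np.int64(39), np.int64(15)), (215, np.int64(352), np.int64(37), np.int64(17)), (220, np.int64(352), np.int64(38), np.int64(16))]
```

>>> servo_tool:
  increments:
    - [0, -0.15, 0, -0.04, 255]
    - [0, -0.15, 0, -0.04, 255]
    - [0, -0.15, 0, -0.04, 255]
    - [0, -0.15, 0, -0.04, 255]
    - [0, -0.15, 0, -0.04, 255]

```text
t: 9.87
tcp_pos: [511.2, 33.0, 10.0]
orientation: [88.4, 89.8, 12.2]
wrist_force: [-1.3, 1.0, 7.7]
gripper_width: 0.192
```

>>> servo_tool:
  increments:
    - [0, -0.15, 0, -0.04, 255]
    - [0, -0.15, 0, -0.04, 255]
    - [0, -0.15, 0, -0.04, 255]
    - [0, -0.15, 0, -0.04, 255]
    - [0, -0.15, 0, -0.04, 255]

```text
t: 10.28
tcp_pos: [493.2, 27.3, 9.9]
orientation: [82.6, 89.9, 17.8]
wrist_force: [-1.5, 2.6, 8.4]
gripper_width: 0.189
```

Run:
```python
from h import *
goto([529.6-36,27.5,10.7],2.2+22.9)
dt,ds=snap('top'),snap('side')
im=[cv2.resize(d["color"][c[1]-45:c[1]+45,c[0]-40:c[0]+40],None,fx=5,fy=5,interpolation=cv2.INTER_CUBIC) for d,c in zip((dt,ds),[(335,200),(325,210)])]
cv2.imwrite("pics/both4.png",np.hstack(im))
```

```text
t 10.28 tcp [493.2  27.3   9.9] yaw 25.2 inc [-0.03  0.02 -0.  ] turn 0.002 F [-1.5  2.6  8.4] w 17.8
```

View pics/both4.png

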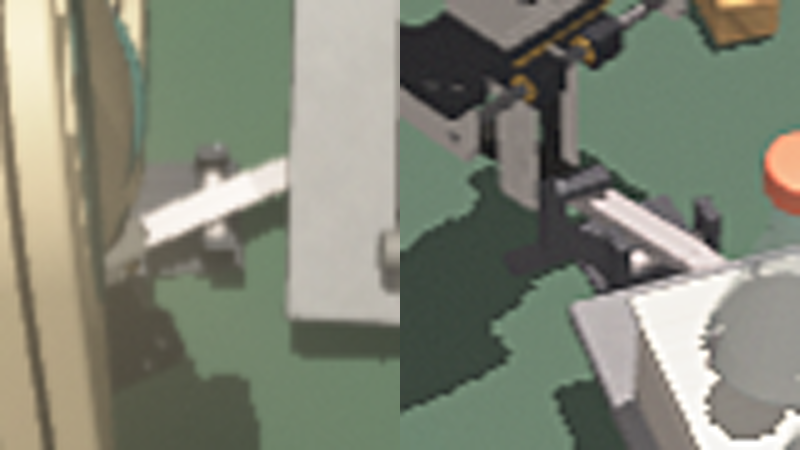

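Side crop shows the lip (590,185) lying over the bar, so it's under the keeper. I'll let it up against the lip and release.

>>> servo_tool:
  increments:
    - [-0.08, 0, 0, 0, 255]
    - [-0.08, 0, 0, 0, 255]
    - [-0.08, 0, 0, 0, 255]
    - [-0.08, 0, 0, 0, 255]
    - [-0.06, 0, 0, 0, 255]

```text
t: 10.8
tcp_pos: [492.4, 26.8, 18.7]
orientation: [89.8, 90.0, 25.0]
wrist_force: [-0.4, 1.8, 1.8]
gripper_width: 0.188
```

>>> servo_tool:
  increments:
    - [0, 0, 0, 0, 255]
    - [0, 0, 0, 0, 255]
    - [0, 0, 0, 0, 240]
    - [0, 0, 0, 0, 220]
    - [0, 0, 0, 0, 205]
  grip_force: 15

```text
t: 11.22
tcp_pos: [492.6, 26.2, 18.4]
orientation: [34.9, 90.0, -30.0]
wrist_force: [0.2, -0.8, -0.1]
gripper_width: 0.197
```

>>> servo_tool:
  increments:
    - [0, 0, 0, 0, 190]
    - [0, 0, 0, 0, 150]
    - [0, 0, 0, 0, 150]
    - [0, 0, 0, 0, 150]
    - [0, 0, 0, 0, 150]

```text
t: 11.63
tcp_pos: [492.2, 26.3, 18.3]
orientation: [-64.5, 90.0, -129.4]
wrist_force: [0.7, 0.5, 0.7]
gripper_width: 0.412
```

Run:
```python
from h import *
goto([493.2,27.3,100],2.2)
```

```text
t 11.63 tcp [492.2  26.3  18.3] yaw 25.08 inc [-3.27  0.05 -0.02] turn 0.399 F [0.7 0.5 0.7] w 38.7
```

>>> servo_tool:
  increments:
    - [-0.4, 0, 0, 0, 150]
    - [-0.6, 0, 0, 0, 150]
    - [-0.8, 0, 0, 0, 150]
    - [-0.8, 0, 0, 0, 100]
    - [-0.8, 0, 0, 0, 60]

```text
t: 12.05
tcp_pos: [492.1, 26.4, 104.9]
orientation: [-27.8, 90.0, -92.7]
wrist_force: [-0.3, -0.8, -0.4]
gripper_width: 0.517
```

>>> servo_tool:
  increments:
    - [0, 0, 0, 0.1, 60]
    - [0, 0, 0, 0.1, 60]
    - [0, 0, 0, 0.1, 60]
    - [0, 0, 0, 0.1, 60]
    - [0, 0, 0, 0.1, 60]

```text
t: 12.47
tcp_pos: [492.3, 26.6, 104.3]
orientation: [127.6, 89.9, 33.8]
wrist_force: [0.6, -0.5, 0.8]
gripper_width: 0.762
```

Run:
```python
from h import *
goto([665.7,202.6,4],-3.55)
dt,ds=snap('top'),snap('side')
for n,d in(("top",dt),("side",ds)): cv2.imwrite(f"pics/{n}5.png",d["color"])
```

```text
t 12.47 tcp [492.3  26.6 104.3] yaw -3.84 inc [ 4.02  6.45 -7.49] turn -0.005 F [ 0.6 -0.5  0.8] w 71.6
```

>>> servo_tool:
  increments:
    - [0, 0.5, -0.6, 0, 60]
    - [0, 0.7, -0.8, 0, 60]
    - [0, 0.7, -0.8, 0, 60]
    - [0, 0.7, -0.8, 0, 60]
    - [0, 0.7, -0.8, 0, 60]

```text
t: 12.98
tcp_pos: [581.1, 117.2, 104.0]
orientation: [-168.4, 90.0, 98.3]
wrist_force: [0.0, -0.3, -0.2]
gripper_width: 0.764
```

>>> servo_tool:
  increments:
    - [0, 0.7, -0.8, 0, 60]
    - [0, 0.7, -0.8, 0, 60]
    - [0, 0.7, -0.8, 0, 60]
    - [0, 0.6, -0.7, 0, 60]
    - [0, 0.45, -0.55, 0, 60]

```text
t: 13.4
tcp_pos: [665.7, 204.3, 103.7]
orientation: [152.0, 89.9, 58.7]
wrist_force: [0.0, 0.9, 0.3]
gripper_width: 0.764
```

>>> servo_tool:
  increments:
    - [0.5, 0, 0, 0, 60]
    - [0.6, 0, 0, 0, 60]
    - [0.6, 0, 0, 0, 60]
    - [0.5, 0, 0, 0, 60]
    - [0.3, 0, 0, 0, 60]

```text
t: 13.82
tcp_pos: [662.8, 201.1, 38.8]
orientation: [-67.3, 89.8, -160.8]
wrist_force: [0.4, -0.1, -0.2]
gripper_width: 0.765
```

Run:
```python
from h import *
goto([665.7,202.6,4],-3.55)
ds=snap('side')
im=[cv2.resize(ds["color"][c[1]-45:c[1]+45,c[0]-40:c[0]+40],None,fx=5,fy=5,interpolation=cv2.INTER_CUBIC) for c in [(345,155),(325,215)]]
cv2.imwrite("pics/both5.png",np.hstack(im))
```

```text
t 13.82 tcp [662.8 201.1  38.8] yaw -3.53 inc [ 1.39  0.12 -0.07] turn 0.0 F [ 0.4 -0.1 -0.2] w 71.9
```

View pics/both5.png

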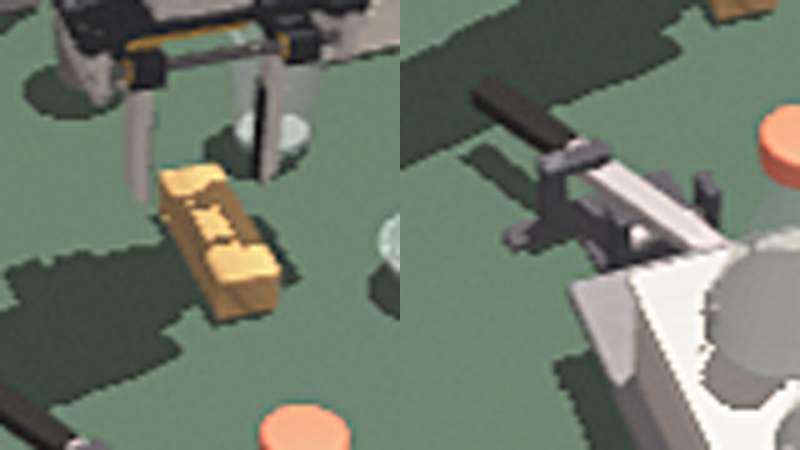

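The bar is held by the keeper (590,160) with the shaker raised, and the fingers straddle the block's rear end. Gripping the block.

>>> servo_tool:
  increments:
    - [0.3, 0.12, -0.07, 0, 60]
    - [0.4, 0, 0, 0, 60]
    - [0.4, 0, 0, 0, 60]
    - [0.2, 0, 0, 0, 110]
    - [0, 0, 0, 0, 160]
  grip_force: 20

```text
t: 14.28
tcp_pos: [666.6, 203.7, 6.7]
orientation: [-70.9, 89.8, -164.5]
wrist_force: [-1.0, -0.7, 0.0]
gripper_width: 0.657
```

>>> servo_tool:
  increments:
    - [0, 0, 0, 0, 200]
    - [0, 0, 0, 0, 200]
    - [0, 0, 0, 0, 200]
    - [0, 0, 0, 0, 200]
    - [0, 0, 0, 0, 200]

```text
t: 14.7
tcp_pos: [668.1, 204.1, 9.0]
orientation: [119.6, 90.0, 26.1]
wrist_force: [-1.0, -1.1, 2.4]
gripper_width: 0.423
```

Run:
```python
from h import *
goto([629.5,20,20],1.7)
```

```text
t 14.7 tcp [668.1 204.1   9. ] yaw -3.55 inc [-0.44 -1.09  7.45] turn -0.092 F [-1.  -1.1  2.4] w 39.8
```

>>> servo_tool:
  increments:
    - [-0.3, 0, 0, -0.03, 200]
    - [-0.4, 0, 0, -0.06, 200]
    - [0, -0.2, 0.4, 0, 200]
    - [0, -0.2, 0.7, 0, 200]
    - [0, -0.2, 0.8, 0, 200]

```text
t: 15.12
tcp_pos: [653.4, 156.4, 26.1]
orientation: [-178.2, 90.0, 93.5]
wrist_force: [0.3, -1.1, -1.7]
gripper_width: 0.423
```

>>> servo_tool:
  increments:
    - [0, -0.2, 0.8, 0, 200]
    - [0, -0.2, 0.8, 0, 200]
    - [0, -0.2, 0.8, 0, 200]
    - [0, -0.2, 0.8, 0, 200]
    - [0, -0.2, 0.8, 0, 200]

```text
t: 15.53
tcp_pos: [631.0, 53.5, 26.0]
orientation: [-48.6, 90.0, -137.0]
wrist_force: [-0.2, -0.0, -1.6]
gripper_width: 0.42
```

>>> servo_tool:
  increments:
    - [0, -0.1, 0.8, 0, 200]
    - [0, -0.1, 0.6, 0, 200]
    - [0, 0, 0.4, 0, 200]
    - [0, 0, 0.2, 0, 200]
    - [0, 0, 0, 0, 200]

```text
t: 15.95
tcp_pos: [628.3, 3.6, 26.1]
orientation: [13.2, 90.0, -75.3]
wrist_force: [0.0, 1.6, -2.0]
gripper_width: 0.427
```

Run:
```python
from h import *
goto([628.8,5,9],1.7); goto([627.5,-45.2,9],1.7)
d=snap('top'); cv2.imwrite("pics/top6.png",d["color"])
c,r=rect(d,(10,80,80),(30,255,255),(290,130,372,190),30); print(c.min(0),c.max(0),r)
d=snap('side')
c,r=rect(d,(12,90,60),(30,255,255),(330,120,420,220),30); print(c.min(0),c.max(0))
```

```text
t 15.95 tcp [628.3   3.6  26.1] yaw 1.47 inc [ 0.68  0.02 -0.06] turn -0.004 F [ 0.   1.6 -2. ] w 40.2
t 15.95 tcp [628.3   3.6  26.1] yaw 1.47 inc [ 0.68 -0.08  1.95] turn -0.004 F [ 0.   1.6 -2. ] w 40.2
[326 154] [348 170] ((631.1627197265625, -55.695335388183594), (48.16523742675781, 63.559104919433594), 1.5918043851852417)
[355 179] [370 198]
```

>>> servo_tool:
  increments:
    - [0.3, 0, 0, -0.004, 200]
    - [0.25, 0, 0, 0, 200]
    - [0.13, 0, 0, 0, 200]
    - [0, 0, 0, 0, 200]
    - [0, 0, 0, 0, 200]
  grip_force: 15

```text
t: 16.47
tcp_pos: [628.1, 6.0, 8.4]
orientation: [-112.7, 90.0, 159.2]
wrist_force: [0.2, 0.5, -1.0]
gripper_width: 0.425
```

>>> servo_tool:
  increments:
    - [0, -0.02, 0.15, 0, 200]
    - [0, -0.02, 0.2, 0, 200]
    - [0, -0.02, 0.2, 0, 200]
    - [0, -0.02, 0.2, 0, 200]
    - [0, 0, 0.2, 0, 200]

```text
t: 16.88
tcp_pos: [626.9, -19.7, 8.9]
orientation: [-34.8, 90.0, -123.0]
wrist_force: [0.3, 0.4, -2.2]
gripper_width: 0.427
```

>>> servo_tool:
  increments:
    - [0, 0, 0.2, 0, 200]
    - [0, 0, 0.2, 0, 200]
    - [0, 0, 0.2, 0, 200]
    - [0, 0, 0.2, 0, 200]
    - [0, 0, 0.2, 0, 200]

```text
t: 17.3
tcp_pos: [628.0, -44.0, 8.9]
orientation: [164.9, 90.0, 76.7]
wrist_force: [-0.1, -0.3, -1.8]
gripper_width: 0.422
```

Run:
```python
from h import *
goto([627.5,-45.2,9],1.7)
d=snap('top'); cv2.imwrite("pics/top7.png",d["color"])
c,r=rect(d,(10,80,80),(30,255,255),(290,130,372,190),30); print(c.min(0),c.max(0),r)
S=cv2.cvtColor(d["color"],cv2.COLOR_BGR2HSV)[...,1].astype(int)
print([335+np.argmin(np.diff(S[v,335:372])) for v in (145,185,215,220)], S[162,330:365])
```

```text
t 17.3 tcp [628.  -44.    8.9] yaw 1.83 inc [-0.   -0.02  0.05] turn 0.002 F [-0.1 -0.3 -1.8] w 39.7
[345 156] [352 172] ((626.1150512695312, -88.65666961669922), (48.21118927001953, 20.046241760253906), 0.5575752854347229)
[np.int64(352), np.int64(340), np.int64(338), np.int64(337)] [ 64  70  69  66  68  44  38  41  39  39  41  55  63  62  51  48  56  66
 108 119 122 109 103  48  20  19  19  17  18  16  18  19  20  18  16]
```

>>> servo_tool:
  increments:
    - [0, 0, 0.06, 0, 200]
    - [0, 0, 0, 0, 200]
    - [0.02, 0, 0, 0, 180]
    - [0, 0, 0, 0, 150]
    - [0, 0, 0, 0, 105]

```text
t: 17.77
tcp_pos: [628.1, -44.6, 8.5]
orientation: [135.4, 90.0, 47.3]
wrist_force: [-0.1, 0.3, -0.4]
gripper_width: 0.465
```

>>> servo_tool:
  increments:
    - [0, 0, 0, 0, 100]
    - [0, 0, 0, 0, 100]
    - [-0.3, 0, 0, 0, 100]
    - [-0.6, 0, 0, 0, 100]
    - [-0.8, 0, 0, 0, 100]

```text
t: 18.18
tcp_pos: [626.9, -44.9, 50.7]
orientation: [-95.3, 89.8, 176.6]
wrist_force: [-0.0, 0.5, -0.1]
gripper_width: 0.606
```

>>> servo_tool:
  increments:
    - [-0.8, 0, 0, 0, 100]
    - [-0.8, 0, 0, 0, 100]
    - [-0.7, 0, 0, 0, 120]
    - [0, 0, 0, -0.1, 150]
    - [0, 0, 0, -0.1, 150]

```text
t: 18.6
tcp_pos: [629.2, -45.0, 110.8]
orientation: [67.2, 89.8, -9.2]
wrist_force: [0.8, 0.0, 0.0]
gripper_width: 0.434
```

>>> servo_tool:
  increments:
    - [0, 0, 0, -0.1, 150]
    - [0, 0, 0, -0.1, 150]
    - [0, 0, 0, 0, 150]
    - [0, 0, 0, 0, 150]
    - [0, 0, 0, 0, 150]

```text
t: 19.02
tcp_pos: [628.0, -45.1, 108.8]
orientation: [54.2, 90.0, -11.2]
wrist_force: [0.7, 0.5, 0.7]
gripper_width: 0.413
```

Run:
```python
from h import *
goto([492.4,26.4,18.5],25.1)
d=snap('top'); cv2.imwrite("pics/top8.png",d["color"])
c,r=rect(d,(10,80,80),(30,255,255),(290,130,372,190),30); print(c.min(0),c.max(0),r)
```

```text
t 19.02 tcp [628.  -45.1 108.8] yaw 24.6 inc [ 3.61 -3.74 -4.86] turn -0.009 F [0.7 0.5 0.7] w 38.8Traceback (most recent call last):
  File "<stdin>", line 4, in <module>
  File "h.py", line 17, in rect
    c=max(cv2.findContours(m,0,2)[0],key=cv2.contourArea)[:,0,:]+[x0,y0]
      ~~~^^^^^^^^^^^^^^^^^^^^^^^^^^^^^^^^^^^^^^^^^^^^^^^^
ValueError: max() iterable argument is empty
```

>>> servo_tool:
  increments:
    - [0, -0.4, -0.5, -0.009, 150]
    - [0, -0.54, -0.7, 0, 150]
    - [0, -0.6, -0.8, 0, 150]
    - [0, -0.6, -0.8, 0, 150]
    - [0, -0.6, -0.8, 0, 150]

```text
t: 19.48
tcp_pos: [526.7, 7.7, 108.5]
orientation: [15.1, 90.0, -49.7]
wrist_force: [-0.4, 0.2, 1.0]
gripper_width: 0.415
```

>>> servo_tool:
  increments:
    - [0, -0.5, -0.6, 0, 150]
    - [0, -0.3, -0.4, 0, 150]
    - [0, -0.2, -0.26, 0, 150]
    - [0, 0, 0, 0, 150]
    - [0, 0, 0, 0, 150]

```text
t: 19.9
tcp_pos: [492.4, 25.0, 108.7]
orientation: [54.4, 89.9, -10.4]
wrist_force: [0.5, 0.3, 0.4]
gripper_width: 0.414
```

Run:
```python
from h import *
goto([492.4,26.4,18.5],25.1)
d=snap('top'); cv2.imwrite("pics/top9.png",d["color"])
c,r=rect(d,(10,80,80),(30,255,255),(290,130,372,190),30); print(c.min(0),c.max(0),r)
S=cv2.cvtColor(d["color"],cv2.COLOR_BGR2HSV)[...,1].astype(int)
print([345+np.argmin(np.diff(S[v,345:372])) for v in (145,185,215,220)])
d=snap("side");cv2.imwrite("pics/side9.png",d["color"])
for D,n in ((d,"side0"),):
    a=cv2.imread(f"pics/{n}.png");
```

```text
t 19.9 tcp [492.4  25.  108.7] yaw 25.25 inc [ 3.61  0.02 -0.05] turn 0.003 F [0.5 0.3 0.4] w 38.9
[325 156] [352 172] ((625.194580078125, -60.12389373779297), (48.066158294677734, 77.80123901367188), 1.4573954343795776)
[np.int64(352), np.int64(351), np.int64(351), np.int64(367)]
```

Block measured with 78 mm visible and about 42 mm under. Now regrip the bar, press it down and swing it out.

>>> servo_tool:
  increments:
    - [0.5, 0, -0.04, 0, 150]
    - [0.6, 0, 0, 0, 150]
    - [0.6, 0, 0, 0, 150]
    - [0.6, 0, 0, 0, 150]
    - [0.5, 0, 0, 0, 150]
  grip_force: 30

```text
t: 20.42
tcp_pos: [492.1, 25.3, 37.4]
orientation: [34.5, 90.0, -30.3]
wrist_force: [-0.3, -0.1, -0.3]
gripper_width: 0.416
```

>>> servo_tool:
  increments:
    - [0.4, 0, 0, 0, 150]
    - [0.3, 0, 0, 0, 150]
    - [0.1, 0, 0, 0, 150]
    - [0, 0, 0, 0, 150]
    - [0, 0, 0, 0, 150]

```text
t: 20.83
tcp_pos: [491.6, 25.9, 18.7]
orientation: [64.7, 90.0, -0.0]
wrist_force: [-1.0, 0.5, -0.0]
gripper_width: 0.414
```

Run:
```python
from h import *
goto([492.4,26.4,18.5],25.1)
```

```text
t 20.83 tcp [491.6  25.9  18.7] yaw 25.25 inc [ 0.01  0.04 -0.01] turn 0.003 F [-1.   0.5 -0. ] w 38.9
```

>>> servo_tool:
  increments:
    - [0, 0, 0, 0, 255]
    - [0, 0, 0, 0, 255]
    - [0, 0, 0, 0, 255]
    - [0, 0, 0, 0, 255]
    - [0, 0, 0, 0, 255]

```text
t: 21.25
tcp_pos: [492.1, 26.3, 18.9]
orientation: [76.4, 89.9, 11.7]
wrist_force: [1.4, -0.1, 0.9]
gripper_width: 0.19
```

>>> servo_tool:
  increments:
    - [0.1, 0, 0, 0, 255]
    - [0.1, 0, 0, 0, 255]
    - [0.1, 0, 0, 0, 255]
    - [0.05, 0, 0, 0, 255]
    - [0, 0, 0, 0, 255]

```text
t: 21.67
tcp_pos: [492.2, 26.6, 10.5]
orientation: [83.3, 89.9, 18.6]
wrist_force: [-0.6, 1.4, 9.1]
gripper_width: 0.192
```

>>> servo_tool:
  increments:
    - [0, 0.15, 0, 0.04, 255]
    - [0, 0.15, 0, 0.04, 255]
    - [0, 0.15, 0, 0.04, 255]
    - [0, 0.15, 0, 0.04, 255]
    - [0, 0.15, 0, 0.04, 255]

```text
t: 22.08
tcp_pos: [509.7, 33.0, 10.6]
orientation: [89.0, 89.9, 12.7]
wrist_force: [0.7, 1.3, 7.7]
gripper_width: 0.186
```

>>> servo_tool:
  increments:
    - [0, 0.15, 0, 0.04, 255]
    - [0, 0.15, 0, 0.04, 255]
    - [0, 0.15, 0, 0.04, 255]
    - [0, 0.15, 0, 0.04, 255]
    - [0, 0.15, 0, 0.04, 255]

```text
t: 22.5
tcp_pos: [528.6, 35.9, 10.7]
orientation: [93.0, 89.9, 5.3]
wrist_force: [0.1, 0.1, 8.3]
gripper_width: 0.187
```

Run:
```python
from h import *
goto([529.6,34.7,10],2.2)
```

```text
t 22.5 tcp [528.6  35.9  10.7] yaw 2.31 inc [0.03 0.04 0.05] turn 0.002 F [0.1 0.1 8.3] w 17.5
```

>>> servo_tool:
  increments:
    - [-0.09, 0, 0, 0, 255]
    - [-0.09, 0, 0, 0, 255]
    - [-0.09, 0, 0, 0, 255]
    - [-0.09, 0, 0, 0, 255]
    - [-0.09, 0, 0.01, 0, 255]

```text
t: 22.92
tcp_pos: [527.9, 35.6, 21.4]
orientation: [100.3, 89.9, 12.7]
wrist_force: [3.3, 2.1, 2.1]
gripper_width: 0.187
```

>>> servo_tool:
  increments:
    - [-0.07, 0, 0.01, 0, 255]
    - [-0.07, 0, 0.01, 0, 255]
    - [-0.07, 0, 0.02, 0, 255]
    - [-0.07, 0, 0.02, 0, 255]
    - [-0.07, 0, 0.02, 0, 255]

```text
t: 23.33
tcp_pos: [527.8, 33.6, 30.0]
orientation: [111.1, 89.9, 23.4]
wrist_force: [3.5, 2.1, 3.8]
gripper_width: 0.187
```

>>> servo_tool:
  increments:
    - [-0.06, 0, 0.02, 0, 255]
    - [-0.06, 0, 0.02, 0, 255]
    - [-0.06, 0, 0.02, 0, 255]
    - [-0.06, 0, 0.02, 0, 255]
    - [-0.06, 0, 0.02, 0, 255]

```text
t: 23.75
tcp_pos: [525.0, 30.4, 36.5]
orientation: [-86.0, 89.7, -173.7]
wrist_force: [0.3, 0.6, -3.5]
gripper_width: 0.189
```

Run:
```python
from h import *
goto([529.0,31,36],2.0)
s=bot.sense();print(s["wrist_force"],s["wrist_torque"])
d=snap('top'); cv2.imwrite("pics/top10.png",d["color"])
def bar(d):
    c,r=rect(d,(0,0,140),(180,50,255),(285,175,351,215),42)
    V=cv2.cvtColor(d["color"],cv2.COLOR_BGR2HSV); 
    pts=[]
    for u in range(300,352,4):
        col=V[178:214,u]; k=np.where((col[:,2]>140)&(col[:,1]<50))[0]
        if len(k): pts.append((u,178+k.min(),178+k.max()))
    return pts
print(bar(d))
p=(slice(185,215),slice(300,352))
print(cv2.cvtColor(d["color"],cv2.COLOR_BGR2GRAY)[182:216:2,300:354:3])
S=cv2.cvtColor(d["color"],cv2.COLOR_BGR2HSV)[...,1].astype(int)
print([345+np.argmin(np.diff(S[v,345:372])) for v in (145,150,180,185,215,220)])
```

```text
t 23.75 tcp [525.   30.4  36.5] yaw 2.32 inc [ 0.02  0.16 -0.02] turn 0.006 F [ 0.3  0.6 -3.5] w 17.8
[ 0.25969827  0.61124691 -3.52381395] [ 0.34581968 -0.0989282   0.05575001]
[(308, np.int64(194), np.int64(194)), (312, np.int64(192), np.int64(194)), (316, np.int64(189), np.int64(194)), (324, np.int64(193), np.int64(196)), (328, np.int64(192), np.int64(198)), (332, np.int64(192), np.int64(198)), (336, np.int64(189), np.int64(202)), (340, np.int64(193), np.int64(198)), (344, np.int64(192), np.int64(198)), (348, np.int64(192), np.int64(199))]
[[123 110  89 109 107 113  76 126 125 126 127 126 127 128 129 129 128 127]
 [121 108 101 108 111  99  72 110  92 112 127 126 121 131 127 128 129 128]
 [121 106 108 113 110  73  81  84  81  86 126 122 112  97 126 128 127 130]
 [119 110 117 104  81  81 110  79  78  82 125 110  99  86 110 127 128 129]
 [117  96  85  75  77 137 114  81  79  84 128 123 199 133 104 128 128 129]
 [115  76  73  81 136 146 120  96 130 143 154 152 209 175 131 138 137 132]
 [110 109 134 138 142 143 124 119 140 213 213 215 219 218 217 217 210 209]
 [108 121 121 122 121  92  94 120 134 213 216 217 219 221 221 221 211 209]
 [110 119 118 118 120  88  88 106 121 173 173 190 195 197 201 202 197 204]
 [ 83  83  82  82  81  85  87  80  83  84  82  81 134 144  84  86  91  96]
 [ 72  73  72  72  71  83  78  80  82  82  80  80 138 150  90  81  80  81]
 [ 74  73  72  72  72  82  78  79  81  82  82  80 103 113  98  83  97  97]
 [ 74  72  71  71  70  81  78  78  80 114 121 120  75  73 112 123 128 128]
 [ 72  71  71  70  70  70  76  79  79 109 123 122  83  76  85 127 127 127]
 [ 73  70  69  70  69  69  70  77  82  81 113 122  97  83  83 125 128 127]
 [ 71  71  69  69  67  69  69  74  78  81  92 125 123  99  98 127 125 125]
 [ 70  71  70  68  69  78  68  73  77  81  84 123 125 125 126 126 125 127]]
[np.int64(351), np.int64(351), np.int64(352), np.int64(352), np.int64(353), np.int64(353)]
```

The bar is straight at rows 192–199 (top view), clear of the lip and unloaded; the shaker is on the block. I'll loosen the grip so the tip drops, raise the handle a little more, and draw it out.

>>> servo_tool:
  increments:
    - [0, 0, 0, 0, 255]
    - [0, 0, 0, 0, 255]
    - [0, 0, 0, 0, 255]
    - [-0.1, 0, 0.02, 0, 255]
    - [-0.1, 0, 0.02, 0, 255]
  grip_force: 4

```text
t: 24.22
tcp_pos: [526.9, 29.5, 42.1]
orientation: [-75.2, 89.9, -162.8]
wrist_force: [0.1, -0.7, -1.6]
gripper_width: 0.19
```

>>> servo_tool:
  increments:
    - [-0.1, 0, 0.02, 0, 255]
    - [-0.1, 0, 0.02, 0, 255]
    - [-0.1, 0, 0.02, 0, 255]
    - [0, 0, 0, 0, 255]
    - [0, 0, 0, 0, 255]

```text
t: 24.63
tcp_pos: [527.8, 28.4, 50.0]
orientation: [94.4, 90.0, 6.7]
wrist_force: [0.8, -0.3, -0.5]
gripper_width: 0.191
```

Run:
```python
from h import *
goto([529.0,30,50],2.0)
s=bot.sense();print(s["wrist_force"],s["wrist_torque"])
```

```text
t 24.63 tcp [527.8  28.4  50. ] yaw 2.35 inc [ 0.    0.05 -0.06] turn 0.006 F [ 0.8 -0.3 -0.5] w 18.0
[ 0.77671703 -0.32943846 -0.45378074] [-0.1092399   0.03804401  0.0200424 ]
```

>>> servo_tool:
  increments:
    - [0, 0, -0.1, 0, 255]
    - [0, 0, -0.2, 0, 255]
    - [0, 0, -0.25, 0, 255]
    - [0, 0, -0.25, 0, 255]
    - [0, 0, -0.25, 0, 255]
  grip_force: 6

```text
t: 25.05
tcp_pos: [526.2, 55.7, 49.6]
orientation: [-132.6, 90.0, 139.7]
wrist_force: [0.8, -1.0, -0.9]
gripper_width: 0.188
```

>>> servo_tool:
  increments:
    - [0, 0, -0.25, 0, 255]
    - [0, 0, -0.2, 0, 255]
    - [0, 0, -0.1, 0, 255]
    - [0, 0, 0, 0, 255]
    - [0, 0, 0, 0, 255]

```text
t: 25.47
tcp_pos: [525.8, 68.7, 49.7]
orientation: [-159.4, 90.0, 112.9]
wrist_force: [0.6, 1.2, -2.3]
gripper_width: 0.188
```

>>> servo_tool:
  increments:
    - [0, 0, 0, 0, 255]
    - [0, 0, 0, 0, 255]
    - [-0.2, 0, 0, 0, 255]
    - [-0.4, 0, 0, 0, 255]
    - [-0.6, 0, 0, 0, 255]
  grip_force: 40

```text
t: 25.88
tcp_pos: [524.9, 68.0, 79.8]
orientation: [-84.1, 89.9, -171.8]
wrist_force: [-0.4, 0.2, -1.0]
gripper_width: 0.186
```

>>> servo_tool:
  increments:
    - [-0.6, 0, 0, 0, 255]
    - [-0.6, 0, 0, 0, 255]
    - [-0.6, 0, 0, 0, 255]
    - [0, 0, 0, 0, 255]
    - [0, 0, 0, 0, 255]

```text
t: 26.3
tcp_pos: [526.5, 68.4, 125.8]
orientation: [101.1, 89.9, 13.5]
wrist_force: [-0.6, -0.4, -2.6]
gripper_width: 0.188
```

Run:
```python
from h import *
s,R=axes(); goto([503.6,379,120],2.07); print(s["wrist_force"],s["wrist_torque"])
g=s["tcp_pos"]+[0,0,17]
for n in("top","side"):
    d=snap(n); cv2.imwrite(f"pics/{n}11.png",d["color"])
    G=cv2.cvtColor(d["color"],cv2.COLOR_BGR2HSV)
    print(n,[(th,proj(d,g+155*(R[:,2]*np.cos(th)-np.array([0,0,np.sin(th)]))).round(1),proj(d,g+90*(R[:,2]*np.cos(th)-np.array([0,0,np.sin(th)]))).round(1)) for th in(.15,.25,.35,.45)])
    m=((G[...,2]>150)&(G[...,1]<60)).astype(np.uint8); k,l,st,ce=cv2.connectedComponentsWithStats(m)
    print([st[i].tolist() for i in range(1,k) if 60<st[i][4]<600 and 270<st[i][0]<360 and 130<st[i][1]<230])
```

```text
t 26.3 tcp [526.5  68.4 125.8] yaw 2.35 inc [  0.24  -0.41 -12.45] turn 0.005 F [-0.6 -0.4 -2.6] w 17.6
[-0.59579231 -0.41409249 -2.60692401] [-0.00628716  0.04609438 -0.01649206]
top [(0.15, array([348.9, 187.7]), array([324.2, 187.1])), (0.25, array([347.3, 189.2]), array([323.4, 187.9])), (0.35, array([345.3, 190.5]), array([322.4, 188.8])), (0.45, array([342.7, 191.8]), array([321.1, 189.6]))]
[[309, 183, 40, 18, 311]]
side [(0.15, array([342.3, 196.4]), array([331.6, 177.4])), (0.25, array([341.5, 200.1]), array([331.2, 179.6])), (0.35, array([340.5, 203.2]), array([330.8, 181.6])), (0.45, array([339.3, 205.7]), array([330.2, 183.2]))]
[[275, 131, 21, 21, 206], [352, 132, 15, 8, 97], [322, 165, 23, 36, 282]]
```

Bar measured at a slope of about 0.2 rad in the grip and still gripped at the same place. Carrying it back to the rest.

>>> servo_tool:
  increments:
    - [0, -0.05, -0.4, 0, 255]
    - [0, -0.05, -0.7, 0, 255]
    - [0, -0.05, -0.9, 0, 255]
    - [0, -0.05, -0.9, 0, 255]
    - [0, -0.05, -0.9, 0, 255]

```text
t: 26.82
tcp_pos: [514.6, 164.6, 123.7]
orientation: [-86.3, 89.9, -174.0]
wrist_force: [-0.2, -0.5, -1.6]
gripper_width: 0.184
```

>>> servo_tool:
  increments:
    - [0, -0.05, -0.9, 0, 255]
    - [0, -0.05, -0.9, 0, 255]
    - [0, -0.05, -0.9, 0, 255]
    - [0, 0, -0.9, 0, 255]
    - [0, 0, -0.9, 0, 255]

```text
t: 27.23
tcp_pos: [506.0, 277.0, 123.6]
orientation: [-74.9, 89.9, -162.5]
wrist_force: [-0.4, -0.4, -2.3]
gripper_width: 0.188
```

>>> servo_tool:
  increments:
    - [0, 0, -0.9, 0, 255]
    - [0, 0, -0.9, 0, 255]
    - [0, 0, -0.8, 0, 255]
    - [0, 0, -0.5, 0, 255]
    - [0, 0, -0.2, 0, 255]

```text
t: 27.65
tcp_pos: [502.3, 360.7, 123.6]
orientation: [-109.9, 89.9, 162.6]
wrist_force: [0.2, -0.4, -1.9]
gripper_width: 0.191
```

>>> servo_tool:
  increments:
    - [0, 0, 0, 0.005, 255]
    - [0, 0, 0, 0, 255]
    - [0.4, 0, 0, 0, 255]
    - [0.6, 0, 0, 0, 255]
    - [0.6, 0, 0, 0, 255]

```text
t: 28.07
tcp_pos: [504.7, 356.1, 84.2]
orientation: [74.0, 90.0, -14.1]
wrist_force: [0.6, -0.0, -3.3]
gripper_width: 0.19
```

Run:
```python
from h import *
goto([504.1,379,45],2.07)
```

```text
t 28.07 tcp [504.7 356.1  84.2] yaw 1.93 inc [ 1.57  0.01 -0.92] turn -0.002 F [ 0.6 -0.  -3.3] w 17.8
```

>>> servo_tool:
  increments:
    - [0, 0, -0.3, -0.002, 255]
    - [0, 0, -0.4, 0, 255]
    - [0, 0, -0.2, 0, 255]
    - [0.3, 0, 0, 0, 255]
    - [0.3, 0, 0, 0, 255]

```text
t: 28.48
tcp_pos: [503.7, 381.4, 70.3]
orientation: [128.6, 89.9, 40.9]
wrist_force: [0.8, -0.3, -2.1]
gripper_width: 0.184
```

>>> servo_tool:
  increments:
    - [0.3, 0, 0, 0, 255]
    - [0.3, 0, 0, 0, 255]
    - [0.2, 0, 0, 0, 255]
    - [0, 0, 0, 0, 255]
    - [0, 0, 0, 0, 255]

```text
t: 28.9
tcp_pos: [503.0, 379.7, 49.2]
orientation: [-47.3, 89.9, -135.1]
wrist_force: [0.7, 0.1, -1.9]
gripper_width: 0.186
```

Run:
```python
from h import *
s,R=axes(); goto([504.1,379,14.5],2.07)
g=s["tcp_pos"]+[0,0,17]
for n in("top","side"):
    d=snap(n); cv2.imwrite(f"pics/{n}12.png",d["color"])
    G=cv2.cvtColor(d["color"],cv2.COLOR_BGR2HSV)
    print(n,[(th,proj(d,g+155*(R[:,2]*np.cos(th)-np.array([0,0,np.sin(th)]))).round(1)) for th in(.15,.25,.35)])
    print("rest guides",[proj(d,p).round(1) for p in([524.7,265,38],[489.6,262,38])])
    m=((G[...,2]>150)&(G[...,1]<60)).astype(np.uint8); k,l,st,ce=cv2.connectedComponentsWithStats(m)
    print([st[i].tolist() for i in range(1,k) if 30<st[i][4]<600 and 150<st[i][0]<310 and 100<st[i][1]<230])
```

```text
t 28.9 tcp [503.  379.7  49.2] yaw 2.16 inc [1.39 0.04 0.03] turn 0.001 F [ 0.7  0.1 -1.9] w 17.5
top [(0.15, array([234.6, 199.9])), (0.25, array([234.7, 201.1])), (0.35, array([234.2, 202.2]))]
rest guides [array([221.7, 194.4]), array([221.7, 206.7])]
[[157, 123, 12, 25, 45], [193, 196, 43, 10, 305]]
side [(0.15, array([295.5, 151.7])), (0.25, array([295.4, 155. ])), (0.35, array([295.1, 158. ]))]
rest guides [array([296.7, 145.1]), array([286.4, 147.9])]
[[278, 129, 21, 27, 198], [191, 146, 21, 24, 202], [255, 223, 18, 31, 179]]
```

>>> servo_tool:
  increments:
    - [0.1, 0, 0, 0, 255]
    - [0.15, 0, 0, 0, 255]
    - [0.15, 0, 0, 0, 255]
    - [0.15, 0, 0, 0, 255]
    - [0.15, 0, 0, 0, 255]
  grip_force: 4

```text
t: 29.42
tcp_pos: [503.1, 380.3, 31.9]
orientation: [-173.1, 90.0, 99.1]
wrist_force: [0.5, -0.5, 0.1]
gripper_width: 0.189
```

>>> servo_tool:
  increments:
    - [0.15, 0, 0, 0, 255]
    - [0.15, 0, 0, 0, 255]
    - [0.15, 0, 0, 0, 255]
    - [0.15, 0, 0, 0, 255]
    - [0.05, 0, 0, 0, 255]

```text
t: 29.83
tcp_pos: [502.9, 380.0, 15.2]
orientation: [-60.0, 90.0, -147.8]
wrist_force: [-0.5, 0.4, -1.1]
gripper_width: 0.19
```

Run:
```python
from h import *
goto([504.1,379,14.5],2.07)
s=bot.sense();print(s["wrist_torque"])
```

```text
t 29.83 tcp [502.9 380.   15.2] yaw 2.18 inc [0.03 0.05 0.04] turn 0.002 F [-0.5  0.4 -1.1] w 17.9
[0.0017514  0.02703315 0.04920141]
```

Nearly seated. A touch lower, release and retract.

>>> servo_tool:
  increments:
    - [0.04, 0.03, 0, 0, 255]
    - [0.04, 0, 0, 0, 255]
    - [0, 0, 0, 0, 230]
    - [0, 0, 0, 0, 200]
    - [0, 0, 0, 0, 150]

```text
t: 30.25
tcp_pos: [504.3, 380.2, 14.3]
orientation: [107.1, 90.0, 19.3]
wrist_force: [-0.0, -0.0, 0.2]
gripper_width: 0.253
```

>>> servo_tool:
  increments:
    - [0, 0, 0, 0, 130]
    - [0, 0, 0, 0, 130]
    - [0, 0, 0, 0, 130]
    - [-0.3, 0, 0, 0, 130]
    - [-0.6, 0, 0, 0, 130]

```text
t: 30.67
tcp_pos: [502.7, 379.3, 35.5]
orientation: [-55.6, 89.8, -143.4]
wrist_force: [-0.6, 0.2, 0.2]
gripper_width: 0.49
```

>>> servo_tool:
  increments:
    - [-0.8, 0, 0, 0, 130]
    - [-0.8, 0, 0, 0, 130]
    - [-0.8, 0, 0, 0, 130]
    - [-0.8, 0, 0, 0, 130]
    - [-0.8, 0, 0, 0, 130]

```text
t: 31.08
tcp_pos: [503.9, 380.1, 138.1]
orientation: [131.7, 90.0, 43.9]
wrist_force: [-0.2, 0.3, -0.0]
gripper_width: 0.495
```

>>> servo_tool:
  increments:
    - [0, -0.8, -0.8, 0, 130]
    - [0, -0.9, -0.8, 0, 130]
    - [0, -0.9, -0.8, 0, 130]
    - [0, -0.9, -0.8, 0, 130]
    - [0, -0.9, -0.8, 0, 130]

```text
t: 31.5
tcp_pos: [389.1, 476.7, 137.3]
orientation: [157.3, 90.0, 69.5]
wrist_force: [0.3, 0.5, -0.5]
gripper_width: 0.491
```

>>> servo_tool:
  increments:
    - [0, -0.9, -0.8, 0, 130]
    - [0, -0.9, -0.8, 0, 130]
    - [0, -0.5, -0.4, 0, 130]
    - [0, 0, 0, 0, 130]
    - [0, 0, 0, 0, 130]

```text
t: 31.92
tcp_pos: [330.2, 524.1, 136.9]
orientation: [120.8, 90.0, 33.1]
wrist_force: [1.2, -0.6, -0.1]
gripper_width: 0.491
```

Run:
```python
from h import *
t,s=snap("top"),snap("side")
for n,d in(("top",t),("side",s)): cv2.imwrite(f"pics/{n}13.png",d["color"])
k=lambda d,x0,y0: cv2.resize(d["color"][y0:y0+100,x0:x0+133],None,fx=3,fy=3,interpolation=cv2.INTER_CUBIC)
cv2.imwrite("pics/fin.png",np.vstack([np.hstack([k(t,155,130),k(t,275,120)]),np.hstack([k(s,240,100),k(s,295,165)])]))
for n,d in(("0",{**t,"color":cv2.imread("pics/top0.png")}),("13",t)):
    S=cv2.cvtColor(d["color"],cv2.COLOR_BGR2HSV)[...,1].astype(int)
    print(n,[345+np.argmin(np.diff(S[v,345:372])) for v in (142,148,185,215,220)])
    c,r=rect(d,(0,0,150),(180,60,255),(188,190,245,215),36); print(r)
c,r=rect(t,(10,80,80),(30,255,255),(290,130,372,190),30); print(r)
```

```text
0 [np.int64(350), np.int64(350), np.int64(351), np.int64(352), np.int64(352)]
((504.0661926269531, 290.0743103027344), (31.385663986206055, 137.50096130371094), 1.5867197513580322)
13 [np.int64(350), np.int64(351), np.int64(352), np.int64(353), np.int64(353)]
((504.0661926269531, 290.0743103027344), (31.385658264160156, 137.50094604492188), 1.5867363214492798)
((625.1469116210938, -57.140018463134766), (48.05915069580078, 83.30919647216797), 1.5240296125411987)
```

View pics/fin.png

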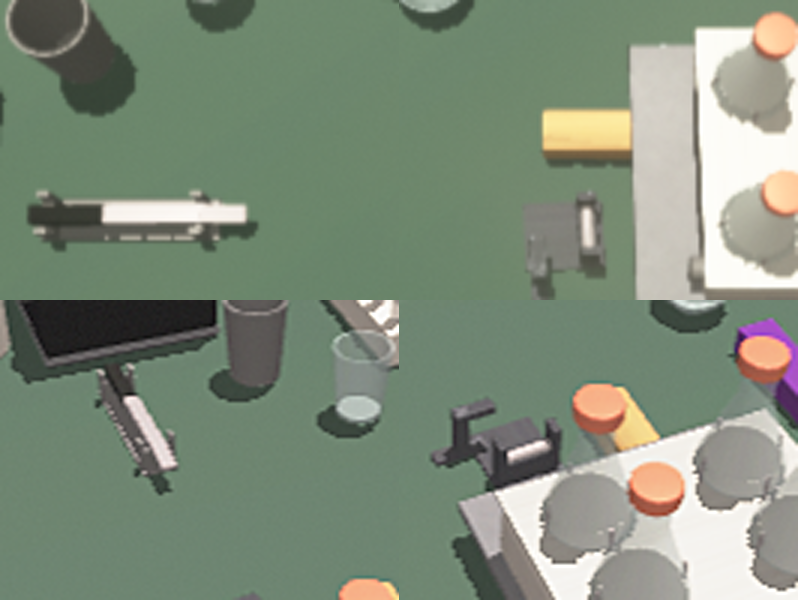

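The bar lies in its rest, the block is under the edge square to it, and the neighbouring vessels look undisturbed. Handing in.

```bash
python3 -c "
from station import bot
bot.finish_job()"
```

```text
the job is handed in; nothing more can be done
```

The job is handed in at about 32 s of the 72 s allowed. I levered the shaker's edge up over the ridge and swung the handle under the keeper. I then slid the wooden block under the raised edge, unhooked the bar, let the shaker down onto the block and laid the bar back on its rest. The highest wrist force in the end-of-call readings was about 10 N.

**Last checks:**
- **Bar:** its outline on the rest matches the start picture to under 0.1 mm.
- **Block:** it is square to the edge. The final picture gives about 37 mm under (83 mm visible), and the arm's position gives about 39 mm. An earlier picture, with the shaker still raised, gave about 42 mm. At about 3 mm per pixel these agree with a third of the length.
- **Shaker:** the front edge reads 0 to 1 pixel (up to about 3 mm) from the start. I put that down to the levelling, but a shift of 1 or 2 mm cannot be ruled out. Its height on the block was not measured directly.
- **Vessels:** those visible in the final crops (pen cup, beaker, dish and the shaker's flasks) look undisturbed. The media bottle and conical flask were outside the last crops. The arm did not go near them.

**One odd reading:** there was a brief side force of about 3.5 N on the bar while the shaker was being let down, probably the bar brushing the keeper's lip. It went away as the handle rose.

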